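# Slip the camera tube onto the microscope's photo port

## Task

Slip the long camera tube (the taller of the two open black tubes) over the upright metal photo port on top of the microscope head. Carry it all the way down until it sits flush on the head before you let go, and leave the short spacer ring and the spare eyepiece standing where they are.

Things in the scene. Friction and masses are not known exactly. Their poses are not given: they have to be found in the camera images.
- tube: The camera tube: a rigid plain black round tube standing upright on the bench, 64 mm tall, 46 mm outside diameter, open right through with a 36 mm bore (5 mm wall), about 110 g, the same either end up. Origin: centre of its lower end; z runs up along its axis.
- port (a point): Photo port of a fixed white microscope head: a metal spigot pointing straight up from its flat top, 28 mm diameter, 40 mm tall, the last 12 mm tapering to 14 mm. Origin: centre of the spigot's foot, on the flat top (110 x 110 mm, 135 mm above the bench) where the tube comes to rest. z up; x points to the side where two eyepieces slope outwards, to 145 mm out and 37 mm above the flat top.
- spacer: The short spacer ring, a bystander: black ring standing on the bench, same 46 mm outside and 36 mm bore as the tube but only 22 mm tall. Origin: centre of its underside.
- eyepiece: The spare eyepiece, a bystander: solid black, closed, 60 mm tall, standing on its wide 46 mm eyecup with a 30 mm barrel pointing up. Origin: centre of its underside.
Mind the look-alikes: they are no part of the job. What is meant by the part that bears port is not blue or yellow, and is the larger of those in its own colour.

How it is judged:
On the way:
1. the tube is carried down over the port to within 12 mm of the head's flat top while the fingers still hold it (z of tube in the frame of port between -0.005 and 0.012 m and horizontal distance between tube and port below 0.012 m and contact force between the fingers and tube above 0.5 N), for 0.1 s.
At the end, for the whole second after the job is handed in: The camera tube is on the photo port, its lower end within 6 mm of the head's flat top, its axis within 12 mm of the port's and within 10 degrees of upright, released and at rest; the spacer ring and the spare eyepiece are within 30 mm of where they stood (z of tube in the frame of port between -0.005 and 0.006 m and horizontal distance between tube and port below 0.012 m and angle between the z axis of tube and the z axis of port, either way round below 0.17 rad and linear speed of tube below 0.02 m/s and distance of each of spacer, eyepiece from where it was at the start of the episode below 0.03 m); the robot touches nothing.
It fails at once if the spacer ring or the spare eyepiece is moved by more than 30 mm (distance of any of spacer, eyepiece from where it was at the start of the episode above 0.03 m).
It fails at once if the spare eyepiece is knocked over (angle between eyepiece's own z axis and vertical above 0.6 rad).
It also fails if it takes over 40 s, if anything falls off the work surface, if the arm or the gripper's body presses on something with over 40 N, if the wrist force passes 120 N, or if a joint passes its speed limit or range.

## Robot

A 6-joint arm with a two-finger parallel gripper is mounted at the origin on the work surface. World frame = base frame: x ahead of the robot, y to its left, z up, the work surface at z = 0. Lengths are in m, angles in rad, forces in N, time in s.
With the tool pointing down it reaches from about 0.425 to 1.125 m from the base axis. Payload 14.9 kg.
Tool frame: the origin (TCP) lies at the very end of the fingers, on their centre line; the grasp point (between the pads) lies bot.hold_point_z behind it (bot.hold_point_z is the distance from the TCP to the grasp point, in m); z points along the fingers, y is the line along which they close (so a half turn about z gives the same grasp; the last joint's range is limited). The gripper opens to 91 mm and grips with 3 to 60 N. Pads are 32 mm wide; open, the fingers measure 118 mm over their backs; the gripper's body (76 mm by 178 mm) begins 60 mm behind the grasp point.
Start: joints at [-1.182, 0.379, 1.734, -0, 1.028, -0.033], TCP at [0.287, -0.639, 0.214] pointing down, gripper open.
Joint ranges: [-2.77, 2.77], [-0.74, 2.19], [0, 2.66], [-1.06, 4.2], [0.31, 2.87], [-3.08, 3.08]. Speed limits (rad/s): [1.89, 1.89, 2.39, 3.14, 3.14, 3.14].

## Interface

Orientations are given as a rotation vector (axis times angle).
In Python, from workcell import bot gives the robot as it stands.
- The arm moves only by the tool apply_moves, never from a script. Its argument "rows" is a list of rows, each a list of 7 numbers: the turn, a rotation vector about the tool's x, y, z in rad, then the shift along the tool's x, y, z in cm, then the finger opening in cm, from 0 to 9.12. A call has 1 to 5 rows; each row is the pose to reach, as a shift and turn from the pose commanded when the call began, along the tool's axes at that moment; what a row does not reach only later rows make up. A row lasts 1/8 s, in which the tool goes at most 62.5 mm and 10.7 degrees, less where a joint would pass 70% of its speed; a pose out of reach is approached as far as the arm can. A call with a gripper value outside its range is refused whole. The fingers move at their own pace and stop on an object; "newtons" is the grip in N (left out, the last holds). Time passes only in rows, so rows that repeat a pose let the fingers close. It gives the time, the measured TCP pose, the force, the opening and the grip force at its end, in the units of the state.
- bot.get_state(): the state, without advancing time (a new reading comes with each control period).
- bot.read_camera(name): name is "scene" or "top" or "wrist"; returns the picture (400x640x3 uint8, red, green, blue); there is no depth.
- bot.calibration(name): a dict with "fovy" (degrees; the focal length in pixels is half the picture's height over the tangent of half this angle, whatever the lens; pixels are square), "cx", "cy" (the principal point, pixels), "k1" (the pictures are not rectified: a ray, as slopes to the right and down, at radius r is drawn at 1 + k1 r^2 times it, then the intrinsics apply), "view" (4x4, takes a point from world to camera coordinates). Camera axes: x right, y down, z forward; pixel columns grow to the right and rows downward; lengths in m; the calibration is good to about 2 mm. A picture is of the moment at which its call begins: read the wrist's pose just before it. calibration takes no time and is no camera call; for the wrist camera it gives the pose at the moment of the call.
- bot.hand_in(): hands the job in; it is judged then, once.
Trained networks look in the newest picture that a camera, given by its name, has taken for a name from the list of things; names that differ only in an ending like _2 or _b are one class to them, and where a whole thing is asked for, a point or a joint stands for the part that bears it (a point fixed in the world has none). Each returns a list of dicts, best first, with "conf" (0 to 1); they miss things now and then, are a little off and sometimes report something else, mostly with a low value. They report only what shows in the picture. A call takes as long as a camera call. They do not tell look-alikes from the thing itself.
- bot.spot_in(name, camera): "location" ([x, y, z] in m, in world coordinates, good to about 4 mm: the middle of the surface that is visible of it).
- bot.landmark_of(name, camera): "location" ([x, y, z] in m, in world coordinates, good to about 4 mm: a listed point, or the origin of a listed thing).
The state is a dict: "time_s": time; "qpos": joint angles; "dq": joint speeds; "tau": joint torques, N m; "position": TCP position; "tcp_rot": TCP orientation; "force": force on the tool from outside, world axes, zero at the start; "wrist_torque": the same for the moment, N m; "opening": opening from 0.0 (shut) to 1.0 (fully open); "gripper_force": force on a finger pad.
Only numpy, scipy, OpenCV 4.12 (cv2) and the standard library are available. Lean on these libraries where they do the work, as an engineer would, in place of code of your own. Each camera call takes 0.05 s, during which the arm holds its last target. There are 200 camera calls.

## Working session

There is one attempt and no reset: what is moved stays moved. The work goes in short steps, Python scripts to look and compute and a tool call to move; the robot and the scene stay as the last step left them, time stands still between calls to the robot, and variables do not carry over. Pictures are saved under pics/ and viewed, at most 10 in all, crops included, and the job is handed in when it is done.

Besides the shell and the picture viewer there is one more tool, called after "Emit:" by a JSON object that holds its "name" and its "arguments". apply_moves: Moves the arm, as the interface text tells. Its arguments: {"type":"object","properties":{"rows":{"type":"array"},"newtons":{"type":"number"}},"required":["rows"]}

```bash
mkdir -p pics
python3 - <<'E'
from workcell import bot
import cv2,numpy as np
ims=[]
for c in("scene","top"):
    im=bot.read_camera(c); cv2.imwrite(f"pics/{c}0.png",im[:,:,::-1])
    for n in("tube","port","spacer","eyepiece"):
        for f in("spot_in","landmark_of"):
            print(c,n,f,[(np.round(d["location"],3).tolist(),round(d["conf"],2)) for d in getattr(bot,f)(n,c)][:4])
    k=bot.calibration(c); print({a:(np.round(b,3).tolist()) for a,b in k.items()})
s=bot.get_state();print(s["time_s"],s["position"],s["tcp_rot"],bot.hold_point_z)
E
```

```text
scene tube spot_in [([0.521, -0.227, 0.043], 0.75)]
scene tube landmark_of [([0.51, -0.233, -0.0], 0.89), ([0.631, -0.105, -0.003], 0.6)]
scene port spot_in [([0.787, 0.217, 0.105], 0.85), ([0.278, 0.335, 0.133], 0.65), ([0.551, 0.225, 0.133], 0.62), ([0.363, 0.097, 0.092], 0.6)]
scene port landmark_of [([0.262, 0.336, 0.136], 0.89), ([0.539, 0.224, 0.133], 0.74), ([0.787, 0.222, 0.106], 0.7), ([0.351, 0.097, 0.09], 0.61)]
scene spacer spot_in [([0.633, -0.102, 0.02], 0.68)]
scene spacer landmark_of [([0.632, -0.104, -0.004], 0.46)]
scene eyepiece spot_in [([0.489, -0.098, 0.027], 0.8)]
scene eyepiece landmark_of [([0.474, -0.097, 0.001], 0.81)]
{'fovy': 54.265, 'cx': 322.468, 'cy': 194.738, 'k1': 0.027, 'view': [[0.14, 0.99, -0.011, -0.1], [0.804, -0.12, -0.582, -0.346], [-0.578, 0.073, -0.813, 1.335], [0.0, 0.0, 0.0, 1.0]]}
top tube spot_in [([0.51, -0.23, 0.048], 0.69), ([0.471, -0.093, 0.036], 0.29)]
top tube landmark_of [([0.508, -0.231, 0.001], 0.72)]
top port spot_in [([0.245, 0.339, 0.139], 0.95), ([0.764, 0.229, 0.104], 0.57), ([0.336, 0.098, 0.091], 0.57), ([0.512, 0.231, 0.135], 0.56)]
top port landmark_of [([0.79, 0.226, 0.106], 0.94), ([0.26, 0.334, 0.138], 0.87), ([0.35, 0.098, 0.087], 0.56)]
top spacer spot_in [([0.631, -0.102, 0.024], 0.55)]
top spacer landmark_of [([0.632, -0.104, 0.002], 0.47)]
top eyepiece spot_in [([0.471, -0.089, 0.037], 0.51)]
top eyepiece landmark_of [([0.473, -0.1, 0.001], 0.56)]
{'fovy': 52.529, 'cx': 317.984, 'cy': 208.306, 'k1': -0.095, 'view': [[-0.013, -1.0, 0.013, 0.026], [-0.991, 0.012, -0.13, 0.551], [0.13, -0.015, -0.991, 1.085], [0.0, 0.0, 0.0, 1.0]]}
0.9 [ 0.28659182 -0.63867203  0.21395173] [3.07196352e+00 6.57674623e-01 3.43702357e-05] 0.0188
```

View pics/scene0.png

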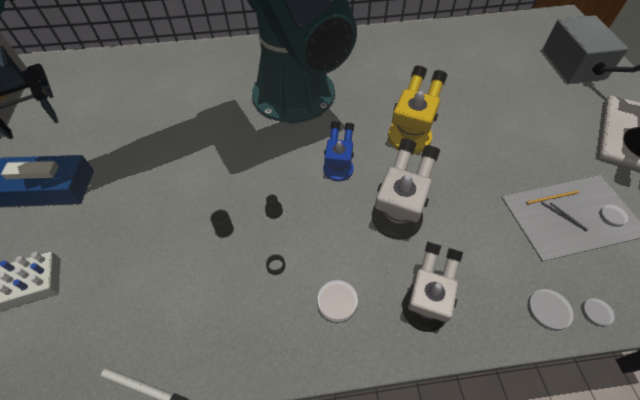

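View pics/top0.png

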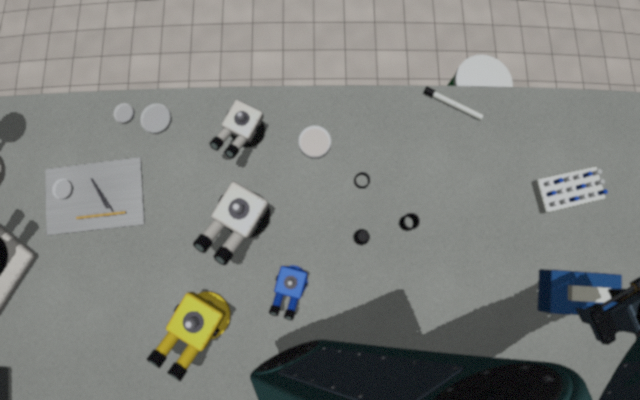

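Candidates:
- **Head:** large white at scene (405,187) / top (239,208), small white at (435,290), yellow at (417,105) and blue at (339,150). I choose the large white one, with port near (0.539, 0.224, 0.133).
- **Tube:** tall open at scene (222,223) / top (409,222), spacer at (276,264), eyepiece at (273,206). I choose the one at (222,223), near (0.509, -0.232, 0).

Next is a close crop to check both choices.

```bash
cat > h.py <<'E'
from workcell import bot
import numpy as np, cv2
from scipy.spatial.transform import Rotation as R
def proj(c,P,k=None):
    k=k or bot.calibration(c); V=np.array(k["view"]); q=V[:3,:3]@np.array(P,float)+V[:3,3]
    f=200/np.tan(np.radians(k["fovy"])/2); s=q[:2]/q[2]; s=s*(1+k["k1"]*(s@s))
    return np.array([k["cx"],k["cy"]])+f*s
def unproj(c,uv,z,k=None):
    from scipy.optimize import fsolve
    k=k or bot.calibration(c)
    return fsolve(lambda a: proj(c,[a[0],a[1],z],k)-uv,[.5,0])
def totool(target,rotm=None):
    s=bot.get_state(); Rm=R.from_rotvec(s["tcp_rot"])
    return 100*Rm.inv().apply(np.array(target)-s["position"])
E
python3 - <<'E'
from h import *
a=cv2.imread("pics/scene0.png");b=cv2.imread("pics/top0.png")
f=lambda i,x,y,w,h:cv2.resize(i[y:y+h,x:x+w],(400,300),interpolation=3)
cv2.imwrite("pics/crop1.png",np.vstack([np.hstack([f(a,190,180,120,90),f(a,355,130,120,90)]),np.hstack([f(b,340,160,100,75),f(b,190,170,100,75)])]))
for c in("scene","top"):
  for P in([.539,.224,.175],[.539,.224,.135],[.509,-.232,.064],[.509,-.232,0]): print(c,P,proj(c,P).round(1))
s=bot.get_state(); print(R.from_rotvec(s["tcp_rot"]).as_matrix().round(3))
k=bot.calibration("wrist");V=np.array(k["view"]); print(k["fovy"],(-V[:3,:3].T@V[:3,3]-s["position"]).round(3),V[:3,:3].round(2))
E
```

```text
scene [0.539, 0.224, 0.175] [407.6 176.8]
scene [0.539, 0.224, 0.135] [404.8 187.2]
scene [0.509, -0.232, 0.064] [218.2 216.4]
scene [0.509, -0.232, 0] [223.8 229.6]
top [0.539, 0.224, 0.175] [234.2 206.9]
top [0.539, 0.224, 0.135] [237.2 209. ]
top [0.509, -0.232, 0.064] [411.1 221.4]
top [0.509, -0.232, 0] [405.7 223.6]
[[ 0.912  0.409  0.   ]
 [ 0.409 -0.912 -0.   ]
 [ 0.     0.    -1.   ]]
69.73049194270118 [0.066 0.03  0.171] [[ 0.41 -0.91 -0.  ]
 [-0.88 -0.4   0.26]
 [-0.24 -0.11 -0.97]]
```

View pics/crop1.png

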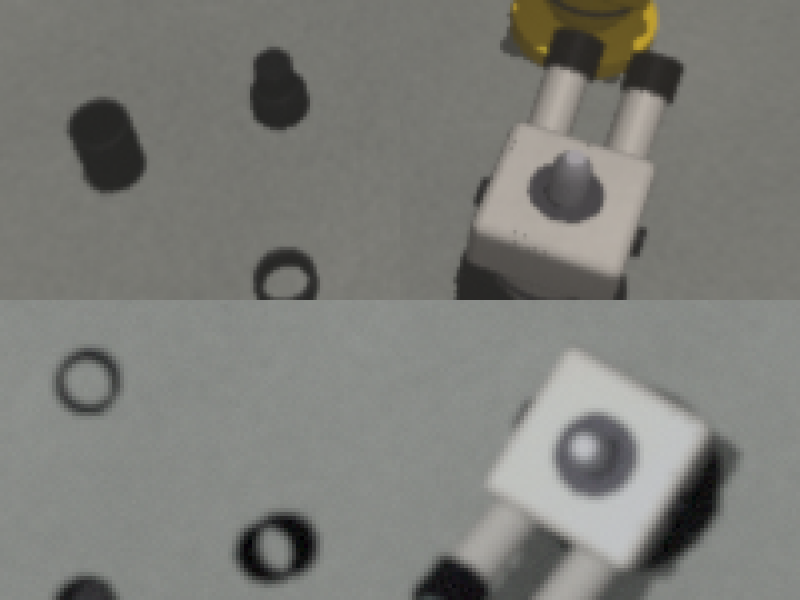

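The crop confirms it: the left tube is tall and open, the large head is white with a metal spigot, and its eyepieces face the robot and +y. I'll move above the tube, keeping the current yaw.

Emit:
{"name": "apply_moves", "arguments": {"rows": [[0, 0, 0, 4.1, -3.1, 0, 9.1], [0, 0, 0, 8.2, -6.2, 0, 9.1], [0, 0, 0, 12.3, -9.3, 0, 9.1], [0, 0, 0, 16.4, -12.4, 0, 9.1], [0, 0, 0, 20.5, -15.5, 0, 9.1]], "newtons": 25}}

```text
time_s: 1.52
position: [0.4108, -0.4119, 0.2141]
tcp_rot: [3.072, 0.657, 0.0]
force: [0.1, 0.2, 0.3]
opening: 0.999
gripper_force: 0.0
```

Emit:
{"name": "apply_moves", "arguments": {"rows": [[0, 0, 0, 4.1, -3.1, 0, 9.1], [0, 0, 0, 8.2, -6.2, 0, 9.1], [0, 0, 0, 12.3, -9.3, 0, 9.1], [0, 0, 0, 16.4, -12.4, 0, 9.1], [0, 0, 0, 16.4, -12.4, 0, 9.1]]}}

```text
time_s: 2.15
position: [0.5102, -0.2307, 0.2141]
tcp_rot: [-3.071, -0.663, -0.001]
force: [0.1, -0.0, -0.1]
opening: 1.002
gripper_force: 0.0
```

Run:
```python
from h import *
s=bot.get_state();print(s["time_s"],s["position"].round(4),s["tcp_rot"].round(3),s["force"].round(1))
k=bot.calibration("wrist");im=bot.read_camera("wrist"); cv2.imwrite("pics/w1.png",im[:,:,::-1])
for n in("tube","eyepiece"): print(n,[(np.round(d["location"],4).tolist(),round(d["conf"],2)) for d in bot.landmark_of(n,"wrist")])
for z in(0,.064): print(proj("wrist",[.509,-.232,z],k))
print(totool([.509,-.232,.2]))
```

```text
2.15 [ 0.5102 -0.2307  0.2141] [-3.071e+00 -6.630e-01 -1.000e-03] [ 0.1 -0.  -0.1]
tube [([0.5095, -0.23, -0.0041], 0.93)]
eyepiece [([0.469, -0.0977, -0.0016], 0.87)]
[318.28755268 173.98774135]
[318.45110656 184.58105136]
[ 0.07968445 -0.13107348  1.39666466]
```

View pics/w1.png

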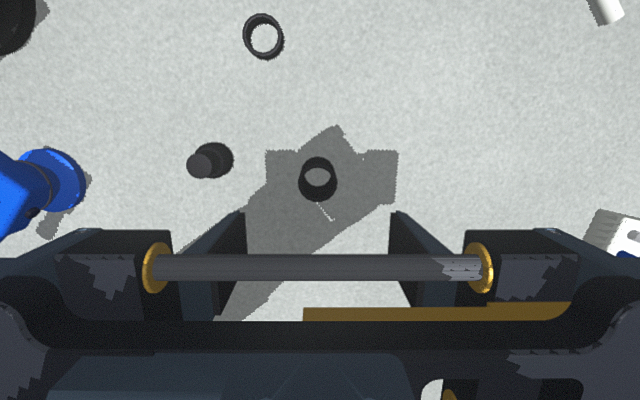

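The wrist picture shows the tube centred between the fingers at (318,180), with the eyepiece at (210,160) and the spacer at (263,36), both clear. Next I check the offset by fitting the silhouette, before descending.

Run:
```python
from h import *
from scipy.optimize import minimize
g=cv2.imread("pics/w1.png",0)
k=bot.calibration("wrist")
m=np.zeros((400,640),np.uint8); m[150:212,285:352]=(g[150:212,285:352]<75)
n,l,st,c=cv2.connectedComponentsWithStats(m);i=1+np.argmax(st[1:,4]);print(st[i],c[i])
cs,_=cv2.findContours((l==i).astype(np.uint8),0,2);A=np.zeros_like(m);cv2.drawContours(A,cs,-1,1,-1)
t=np.linspace(0,6.28,40)
def sil(p):
    pts=np.array([proj("wrist",[p[0]+.023*np.cos(a),p[1]+.023*np.sin(a),z],k) for z in(0,.064) for a in t])
    B=np.zeros((400,640),np.uint8);cv2.fillConvexPoly(B,cv2.convexHull((pts*16).astype(np.int32)),1,shift=4);return B
b=minimize(lambda p:(A!=sil(p)).sum(),[.51,-.231],method="Nelder-Mead",options=dict(initial_simplex=[[.51,-.231],[.516,-.231],[.51,-.225]]))
print(b.x,b.fun,A.sum(),totool([*b.x,.031]))
```

```text
[ 298  157   39   45 1028] [317.13326848 180.58754864]
[ 0.50851172 -0.23303906] 129.0 1386 [-6.15147410e-03 -5.86476591e-02  1.82966814e+01]
```

Emit:
{"name": "apply_moves", "arguments": {"rows": [[0, 0, 0, 0.2, -0.2, 5, 9.1], [0, 0, 0, 0.2, -0.2, 10, 9.1], [0, 0, 0, 0.2, -0.2, 14, 9.1], [0, 0, 0, 0.2, -0.2, 17, 9.1], [0, 0, 0, 0.2, -0.2, 18.3, 9.1]]}}

```text
time_s: 2.92
position: [0.5088, -0.2311, 0.0294]
tcp_rot: [-3.071, -0.655, 0.003]
force: [0.4, 0.7, 1.1]
opening: 0.998
gripper_force: 0.0
```

Emit:
{"name": "apply_moves", "arguments": {"rows": [[0, 0, 0, 0, 0, 0, 9.1], [0, 0, 0, 0, 0, 0, 4], [0, 0, 0, 0, 0, 0, 4], [0, 0, 0, 0, 0, 0, 4], [0, 0, 0, 0, 0, 0, 4]]}}

```text
time_s: 3.55
position: [0.5102, -0.2304, 0.0313]
tcp_rot: [3.072, 0.658, 0.001]
force: [0.4, 0.1, 0.1]
opening: 0.59
gripper_force: 0.0
```

Emit:
{"name": "apply_moves", "arguments": {"rows": [[0, 0, 0, 0, 0, 0, 4], [0, 0, 0, 0, 0, 0, 4], [0, 0, 0, 0, 0, 0, 4], [0, 0, 0, 0, 0, 0, 4], [0, 0, 0, 0, 0, 0, 4]]}}

```text
time_s: 4.18
position: [0.5101, -0.2304, 0.031]
tcp_rot: [3.072, 0.658, 0.0]
force: [-0.1, 1.3, 5.5]
opening: 0.498
gripper_force: 25.0
```

Gripped at 25 N with a 45 mm opening, so I lift.

Emit:
{"name": "apply_moves", "arguments": {"rows": [[0, 0, 0, 0, 0, -3, 4], [0, 0, 0, 0, 0, -8, 4], [0, 0, 0, 0, 0, -13, 4], [0, 0, 0, 0, 0, -18, 4], [0, 0, 0, 0, 0, -21, 4]]}}

```text
time_s: 4.8
position: [0.5104, -0.2306, 0.2433]
tcp_rot: [3.071, 0.657, 0.003]
force: [-1.1, 0.4, -2.1]
opening: 0.498
gripper_force: 25.0
```

Run:
```python
from h import *
for _ in range(3): im=bot.read_camera("top")
im=bot.read_camera("top");cv2.imwrite("pics/top1.png",im[:,:,::-1])
print([(np.round(d["location"],4).tolist(),round(d["conf"],2)) for d in bot.landmark_of("tube","top")])
print([(np.round(d["location"],4).tolist(),round(d["conf"],2)) for d in bot.landmark_of("port","top")])
s=bot.get_state();print(s["position"],s["opening"],s["gripper_force"],s["force"])
print(totool([.539,.224,.241]))
# sub-mm port estimates: dark shadow collar ring in both views
for c,uv in(("top",(238,209)),("scene",(405,187))):
    print(c,unproj(c,uv,.135))
```

```text
[]
[([0.5416, 0.223, 0.1347], 0.95), ([0.2604, 0.3352, 0.1386], 0.76), ([0.3526, 0.0982, 0.0904], 0.69), ([0.4713, -0.0981, 0.003], 0.63), ([0.7885, 0.2255, 0.1063], 0.57)]
[ 0.50924624 -0.23002802  0.23929985] 0.4981267950100211 24.99974529258907 [ 0.29850892 -1.00175061 -1.30617923]
[ 21.30305417 -40.20521445  -0.12950986]
top [0.53903068 0.2219845 ]
scene [0.53848134 0.22463464]
```

Emit:
{"name": "apply_moves", "arguments": {"rows": [[0, 0, 0, 1.2, -4, 0, 4], [0, 0, 0, 2.6, -9, 0, 4], [0, 0, 0, 4, -14, 0, 4], [0, 0, 0, 5.4, -19, 0, 4], [0, 0, 0, 6.6, -23.5, 0, 4]]}}

```text
time_s: 5.72
position: [0.4729, 0.0126, 0.2395]
tcp_rot: [-3.071, -0.658, 0.003]
force: [0.4, 0.1, -0.9]
opening: 0.495
gripper_force: 25.0
```

Emit:
{"name": "apply_moves", "arguments": {"rows": [[0, 0, 0, 1.4, -5, 0, 4], [0, 0, 0, 2.8, -10, 0, 4], [0, 0, 0, 4, -14, 0, 4], [0, 0, 0, 4.7, -16.7, 0, 4], [0, 0, 0, 4.7, -16.7, 0, 4]]}}

```text
time_s: 6.35
position: [0.4476, 0.1838, 0.2395]
tcp_rot: [3.071, 0.661, -0.004]
force: [0.1, -1.3, -2.9]
opening: 0.496
gripper_force: 25.0
```

Run:
```python
from h import *
for _ in range(5): bot.read_camera("wrist")
k=bot.calibration("wrist");s=bot.get_state();im=bot.read_camera("wrist");cv2.imwrite("pics/w2.png",im[:,:,::-1])
print(s["position"],s["force"],s["tcp_rot"])
for n in("port","tube"):print(n,[(np.round(d["location"],4).tolist(),round(d["conf"],2)) for d in bot.landmark_of(n,"wrist")])
for z in(.135,.163,.175):print(proj("wrist",[.54,.223,z],k))
for z in(0,.033,.064):print("tube",proj("wrist",[*s["position"][:2],s["position"][2]-.031+z],k))
np.save("k.npy",k,allow_pickle=True)
print(totool([.54,.223,.241]))
```

```text
[0.44851159 0.18185871 0.24051742] [-0.41112099 -0.31093566 -1.06229513] [ 3.07215241e+00  6.56144966e-01 -1.11414553e-03]
port [([0.5387, 0.2174, 0.1329], 0.94), ([0.2625, 0.3344, 0.1322], 0.7), ([0.3548, 0.0913, 0.0874], 0.61)]
tube [([0.4449, 0.1828, 0.207], 0.91), ([0.5374, 0.2235, 0.1333], 0.33)]
[317.87091743  85.88906035]
[317.92106117  82.24413492]
[317.94630308  80.40938699]
tube [318.09336498 218.5332336 ]
tube [318.20776417 236.26908962]
tube [318.35873169 259.6879146 ]
[ 1.00097917e+01 -5.33594619e-03 -1.58382872e-02]
```

View pics/w2.png

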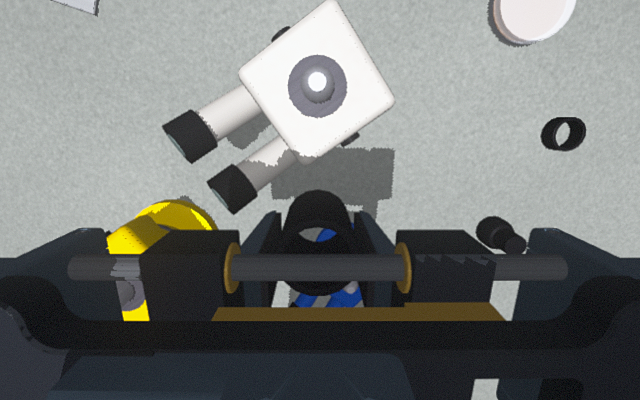

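Spigot tip at (318,82) and foot at (317.5,85) match the projection of (0.540, 0.223). The tube hangs at (318,190–260). Next I check its offset in the hand along tool x.

Run:
```python
from h import *
k=np.load("k.npy",allow_pickle=True).item(); g=cv2.imread("pics/w2.png",0)
print(g[180:245:1,318].tolist())
p=np.array([.44851,.18186]);d=np.array([.912,.409])
for o in(-.004,-.002,0,.002):
  print(o,[proj("wrist",[*(p+d*(o+e)),z],k)[1].round(1) for e,z in((.023,.2095),(.018,.2095),(.023,.2735),(.018,.2735))])
c=[(np.array(p0)) for p0 in [(g[185:200]<60)]]
for r in(196,200,205): print(r,np.where(g[r,270:370]<50)[0][[0,-1]]+270)
# ring ellipse at foot
m=np.zeros_like(g);m[50:120,280:355]=(g[50:120,280:355]<190);n,l,st,ce=cv2.connectedComponentsWithStats(m);i=1+np.argmax(st[1:,4]);print(st[i])
cs,_=cv2.findContours((l==i).astype(np.uint8),0,2);e=cv2.fitEllipse(max(cs,key=len));print(e,unproj("wrist",e[0],.135,k))
```

```text
[97, 102, 104, 103, 105, 107, 100, 105, 100, 73, 37, 31, 35, 37, 37, 30, 37, 34, 30, 30, 29, 27, 34, 35, 23, 29, 30, 36, 29, 27, 23, 25, 24, 30, 23, 24, 30, 24, 32, 32, 34, 31, 31, 33, 24, 25, 26, 67, 93, 101, 99, 107, 103, 96, 80, 54, 40, 42, 42, 54, 59, 42, 26, 19, 22]
-0.004 [np.float64(193.9), np.float64(200.5), np.float64(226.1), np.float64(235.2)]
-0.002 [np.float64(191.2), np.float64(197.9), np.float64(222.4), np.float64(231.6)]
0 [np.float64(188.6), np.float64(195.2), np.float64(218.7), np.float64(227.9)]
0.002 [np.float64(185.9), np.float64(192.6), np.float64(215.0), np.float64(224.3)]
196 [299 336]
200 [295 340]
205 [291 343]
[ 288   55   59   63 2640]
((316.9297790527344, 85.77835845947266), (58.5107307434082, 62.247657775878906), 1.6733061075210571) [0.53973768 0.22381617]
```

The tube is centred on the TCP and the port is at (0.5397, 0.2236), so I move over it and descend.

Emit:
{"name": "apply_moves", "arguments": {"rows": [[0, 0, 0, 3, 0, 0, 4], [0, 0, 0, 7, 0, 0, 4], [0, 0, 0, 10, 0, 0, 4], [0, 0, 0, 10, 0, 0, 4], [0, 0, 0, 10, 0, 0, 4]]}}

```text
time_s: 7.38
position: [0.5393, 0.2231, 0.2406]
tcp_rot: [3.072, 0.657, -0.001]
force: [-0.6, 0.4, -1.8]
opening: 0.499
gripper_force: 25.0
```

Run:
```python
from h import *
for _ in range(4): im=bot.read_camera("scene")
print([(np.round(d["location"],4).tolist(),round(d["conf"],2)) for d in bot.landmark_of("tube","scene")])
print(bot.get_state()["position"],totool([.5397,.2235,.166]))
```

```text
[([0.5407, 0.224, 0.2106], 0.66)]
[0.53940985 0.22335347 0.24113779] [ 3.07887889e-02 -1.66399337e-03  7.51378569e+00]
```

Emit:
{"name": "apply_moves", "arguments": {"rows": [[0, 0, 0, 0, 0, 1.5, 4], [0, 0, 0, 0, 0, 3, 4], [0, 0, 0, 0, 0, 4, 4], [0, 0, 0, 0, 0, 5, 4], [0, 0, 0, 0, 0, 5, 4]]}}

```text
time_s: 8.25
position: [0.5394, 0.2234, 0.19]
tcp_rot: [3.072, 0.658, -0.002]
force: [0.8, -0.8, -0.6]
opening: 0.497
gripper_force: 25.0
```

Emit:
{"name": "apply_moves", "arguments": {"rows": [[0, 0, 0, 0, 0, 0.8, 4], [0, 0, 0, 0, 0, 1.5, 4], [0, 0, 0, 0, 0, 2.0, 4], [0, 0, 0, 0, 0, 2.2, 4], [0, 0, 0, 0, 0, 2.3, 4]]}}

```text
time_s: 8.88
position: [0.5398, 0.2236, 0.1679]
tcp_rot: [-3.072, -0.658, -0.0]
force: [-0.5, -0.3, -0.5]
opening: 0.497
gripper_force: 25.0
```

Emit:
{"name": "apply_moves", "arguments": {"rows": [[0, 0, 0, 0, 0, 0.05, 4], [0, 0, 0, 0, 0, 0.1, 4], [0, 0, 0, 0, 0, 0.1, 4]]}}

```text
time_s: 9.25
position: [0.5398, 0.2236, 0.167]
tcp_rot: [-3.072, -0.658, -0.0]
force: [0.6, 0.0, -1.5]
opening: 0.499
gripper_force: 25.0
```

Still no contact force, so I go down in small steps until it seats.

Emit:
{"name": "apply_moves", "arguments": {"rows": [[0, 0, 0, 0, 0, 0.05, 4], [0, 0, 0, 0, 0, 0.1, 4], [0, 0, 0, 0, 0, 0.1, 4], [0, 0, 0, 0, 0, 0.1, 4]]}}

```text
time_s: 9.75
position: [0.5398, 0.2236, 0.1661]
tcp_rot: [-3.072, -0.658, -0.0]
force: [-0.9, -0.2, 2.3]
opening: 0.496
gripper_force: 25.0
```

Emit:
{"name": "apply_moves", "arguments": {"rows": [[0, 0, 0, 0, 0, 0.05, 4], [0, 0, 0, 0, 0, 0.1, 4], [0, 0, 0, 0, 0, 0.1, 4], [0, 0, 0, 0, 0, 0.1, 4]]}}

```text
time_s: 10.25
position: [0.54, 0.2237, 0.166]
tcp_rot: [-3.072, -0.658, -0.0]
force: [-6.4, -2.3, 15.1]
opening: 0.5
gripper_force: 25.0
```

Contact, with 15 N upward and the TCP stopped at 0.166, so the tube is seated. I release and retreat.

Emit:
{"name": "apply_moves", "arguments": {"rows": [[0, 0, 0, 0, 0, -0.05, 4], [0, 0, 0, 0, 0, -0.05, 9.1], [0, 0, 0, 0, 0, -0.05, 9.1], [0, 0, 0, 0, 0, -0.05, 9.1], [0, 0, 0, 0, 0, -0.05, 9.1]]}}

```text
time_s: 10.88
position: [0.5398, 0.2235, 0.1653]
tcp_rot: [3.072, 0.658, -0.0]
force: [-0.1, -0.7, 0.6]
opening: 0.905
gripper_force: 0.0
```

Emit:
{"name": "apply_moves", "arguments": {"rows": [[0, 0, 0, 0, 0, 0, 9.1], [0, 0, 0, 0, 0, 0, 9.1], [0, 0, 0, 0, 0, -2, 9.1], [0, 0, 0, 0, 0, -6, 9.1], [0, 0, 0, 0, 0, -11, 9.1]]}}

```text
time_s: 11.5
position: [0.5394, 0.2235, 0.2774]
tcp_rot: [3.072, 0.658, -0.001]
force: [-0.1, -0.7, 0.2]
opening: 0.996
gripper_force: 0.0
```

Run:
```python
from h import *
for _ in range(5): im=bot.read_camera("scene")
k=bot.calibration("wrist");w=bot.read_camera("wrist")
cv2.imwrite("pics/end.png",np.hstack([cv2.resize(im[130:250,340:460],(400,400)),cv2.resize(w[100:260,240:400],(400,400))])[:,:,::-1])
for c in("scene","wrist"):print([(np.round(d["location"],4).tolist(),round(d["conf"],2)) for d in bot.landmark_of("tube",c)])
s=bot.get_state();print(s["position"],s["force"],s["opening"])
```

```text
[([0.5393, 0.2247, 0.1371], 0.92)]
[([0.5411, 0.2242, 0.1341], 0.61)]
[0.5392245  0.223369   0.27450231] [-0.175809    0.41188246 -0.09800436] 0.9974413149419928
```

View pics/end.png

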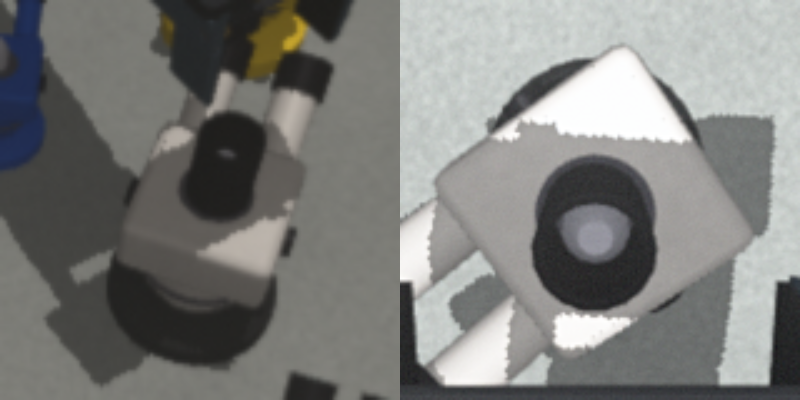

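The tube stands upright over the spigot on the large white head, with the spigot visible in its bore, and the gripper is clear of it.

```bash
python3 -c "
from workcell import bot
print(bot.hand_in())"
```

```text
the job is handed in; nothing more can be done
None
```

The long camera tube is fully down over the photo port on the large white microscope head, released, and handed in at about 12 s of the 40 s limit; the arm stayed clear of the spacer ring and spare eyepiece, but I did not re-measure them and no verdict came back.

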